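# Clamp the laptop and snap the battery hold-down cap home

### The arm

A 6-joint arm with a two-finger parallel gripper is mounted at the origin on the work surface. World frame = base frame: x ahead of the robot, y to its left, z up, the work surface at z = 0. Lengths are in m, angles in rad, forces in N, time in s.
With the tool pointing down it reaches from about 0.325 to 0.85 m from the base axis. Payload 15.5 kg.
Tool frame: the origin (TCP) lies at the very end of the fingers, on their centre line; the grasp point (between the pads) lies 19 mm behind it; z points along the fingers, y is the line along which they close (so a half turn about z gives the same grasp; the last joint's range is limited). The gripper opens to 91 mm and grips with 3 to 60 N. Pads are 32 mm wide; open, the fingers measure 118 mm over their backs; the gripper's body (76 mm by 178 mm) begins 60 mm behind the grasp point.
Start: joints at [-1.369, 0.494, 1.345, -0, 1.302, -0.096], TCP at [0.183, -0.598, 0.214] pointing down, gripper open.
Joint ranges: [-2.91, 2.91], [-0.82, 2.16], [0.22, 2.67], [-1.22, 4.37], [0.12, 2.79], [-3.08, 3.08]. Speed limits (rad/s): [1.89, 1.89, 2.57, 3.01, 3.01, 3.01].

### API

Orientations are given as a rotation vector (axis times angle).
In Python, from rig import ctrl gives the robot as it stands.
- The arm moves only by the shell command python3 jog.py 'ROWS' [FORCE]. ROWS is a JSON list of rows, 1 to 5 of them, each an object with the fields turn_vec (a list: a rotation vector rx, ry, rz in shares of pi/2 rad (1.0 is pi/2 rad)), pos (a list: dx, dy, dz in shares of the most that a row can go, 1 being 62.5 mm), aperture (the opening from 0.0 (shut) to 1.0 (fully open)); a field left out counts as zero (the opening has to be given); each row shifts and turns the commanded pose from where the row before left it, along the tool's axes as they then stand; what a row does not reach is not made up. A row lasts 1/8 s, in which the tool goes at most 0.0625 m and 0.188 rad, less where a joint would pass 70% of its speed; a pose out of reach is approached as far as the arm can. The fingers move at their own pace and stop on an object; FORCE is the grip in N (left out, the last holds). Time passes only in rows, so rows that do not move let the fingers close. It prints the time, the measured TCP pose, the force, the opening and the grip force at its end. Shift and turn numbers lie between -1 and 1, and a call with a number outside is refused. Input that does not fit is refused with a message, and nothing moves.
- ctrl.sense(): the state, without advancing time (a new reading comes with each control period).
- ctrl.get_image(name): name is "scene" or "side" or "wrist"; returns a dict with "frame" (384x512x3 uint8, red, green, blue), "range_z" (384x512 float32, m along the optical axis (not along the pixel's ray), 0 where there is no reading), "camera_matrix" (3x3 intrinsics, pixels), "rvec" (rotation vector, rad) and "tvec" (3), from world to camera coordinates, as OpenCV has them; the wrist camera has in their place "tool_from_camera" (4x4, takes a point from camera to tool coordinates, whose origin is the TCP and whose axes are the flange's). Camera axes: x right, y down, z forward; pixel columns grow to the right and rows downward; lengths in m; the calibration is good to about 2 mm. A picture is of the moment at which its call begins: read the wrist's pose just before it.
- ctrl.sign_off(): hands the job in; it is judged then, once.
The state is a dict: "time_s": time; "q": joint angles; "qd": joint speeds; "effort": joint torques, N m; "ee_pos": TCP position; "tcp_rot": TCP orientation; "contact_force": force on the tool from outside, world axes, zero at the start; "moment": the same for the moment, N m; "width": opening from 0.0 (shut) to 1.0 (fully open); "gripper_force": force on a finger pad.
Only numpy, scipy, OpenCV 4.12 (cv2) and the standard library are available. Lean on these libraries where they do the work, as an engineer would, in place of code of your own. Each camera call takes 0.05 s, during which the arm holds its last target. There are 200 camera calls.

### The job

First clamp the opened laptop in its service jig: press the hinged spring treadle at the jig's side down to its stop, where it goes over centre and stays down. Then take the snap cap (the loose round cap that is about as wide as it is tall), set it over the snap stud that stands up through the battery, push it straight down until it clicks, and keep pressing after the click until it is fully home on its seat. Finish while still pressing the cap firmly onto its seat with the gripper; do not let go or back off at the end, and leave the other two caps and the screwdriver where they are.

Things in the scene. Friction and masses are not known exactly. Their poses are not given: they have to be found in the camera images.
- cradle: Service jig fixed to the bench: aluminium plate 210 (x) x 410 (y) x 12 mm carrying an opened 200 x 290 mm laptop shell (rims 28 mm above the bench, battery top 24 mm). Origin on the bench under the plate, which spans x -105..105, y -215..195 mm in this frame; z up, yaw varies. Snap stud at (-25, 25) mm, treadle at y -175 mm.
- cap: Snap cap to fit: white ribbed plastic, metal-lined, 34 mm diameter, 32 mm high, about 60 g, standing open end down. Origin: centre of its open underside, z up to its closed flat top. Inside, a lip of 17 mm bore fills the lowest 4 mm; bore 20.6 mm above it. The lip meets the catches with its underside 12 mm above the seat, takes 10 to 20 N, clicks (force drops) at about 3 mm.
- treadle (a joint): Angle of the treadle: 0 raised, as at the start; 0.46 rad at its lower stop. Pressing at the pad takes about 9 N at first, less as it goes down; past 0.34 rad its spring pulls it on down to the hard stop and keeps it there.
- treadle_pad (a point): Middle of the top of the treadle's pad, a steel plate 40 mm (cradle x) x 50 mm (cradle y), 90 mm from the hinge, towards the cradle's -x. About 77 mm above the bench at the start (sloping down 0.25 rad towards the hinge); at the stop about 36 mm, sloping up 0.21 rad towards the hinge.
- treadle_hinge (a point): Point on the treadle's hinge axis, which is level and lies along the cradle's y, 50 mm above the bench; the pad lies towards the cradle's -x and swings down. A clamp arm on the same shaft swings down with it onto the laptop's rim.
- tall_cap: Bystander: slim white cap 24 mm in diameter, 52 mm tall, origin centre of its underside. Leave it.
- flat_cap: Bystander: wide low white cap 52 mm in diameter, 16 mm tall, origin centre of its underside. Leave it.
- driver: Bystander: screwdriver 170 mm long lying on the bench beyond the caps. Leave it.
- seat: Seat at the foot of the snap stud: steel collar 30 mm in diameter through the battery. Origin: centre of its top face, 28 mm above the bench, on the stud's axis; z up.
- stud: The snap stud: same origin as the seat, 13 mm in diameter with a tapered tip 6 mm across, rising 20 mm above the seat. Four spring catches (10 mm wide, domed above, flat below, widest 7.5 mm above the seat) stand out of its sides to 11.5 mm from the axis; the cap's lip pushes them in and they spring out over it at the click, tugging it down; the last 2 mm to the seat are then free.

How it is judged:
On the way, in this order (a step that is already met when the one before it is completed fails the run):
1. the treadle is pressed down to its stop (value of joint treadle above 0.42 rad), for 0.2 s.
2. the snap cap is over the stud, past the click and home on its seat (horizontal distance between cap and seat below 0.003 m and z of cap in the frame of seat below 0.0015 m and angle between cap's own z axis and vertical below 0.1 rad), for 0.2 s.
At the end, for the whole second after the job is handed in: The treadle is still down (joint above 0.42 rad); the snap cap sits on the stud's seat (within 3 mm sideways, underside less than 1.5 mm above the seat, upright within 0.1 rad) and the gripper is still pressing it: more than 5 N between cap and seat and fingers touching the cap with more than 3 N (all of step 2 and value of joint treadle above 0.42 rad and contact force between cap and seat above 5 N and contact force between the fingers and cap above 3 N); the arm keeps its last pose, push and grip.
It fails at once if another cap or the screwdriver is displaced by more than 30 mm (distance of any of tall_cap, flat_cap, driver from where it was at the start of the episode above 0.03 m).
It also fails if it takes over 62 s, if anything falls off the work surface, if the arm or the gripper's body presses on something with over 40 N, if the wrist force passes 120 N, or if a joint passes its speed limit or range.

## Working session

There is one attempt and no reset: what is moved stays moved. The work goes in short steps, Python scripts to look and compute and a shell command to move; the robot and the scene stay as the last step left them, time stands still between calls to the robot, and variables do not carry over. Pictures are saved under pics/ and viewed, at most 10 in all, crops included, and the job is handed in when it is done.

```bash
ls; mkdir -p pics; cat > h.py <<'E'
import numpy as np, cv2
from rig import ctrl
def grab(name):
    s=ctrl.sense(); im=ctrl.get_image(name); K=np.array(im["camera_matrix"]); z=im["range_z"]
    v,u=np.mgrid[:z.shape[0],:z.shape[1]]
    P=np.stack([(u-K[0,2])/K[0,0]*z,(v-K[1,2])/K[1,1]*z,z],-1)
    if "rvec" in im:
        R=cv2.Rodrigues(np.array(im["rvec"],float))[0]; W=(P-np.array(im["tvec"]).ravel())@R
    else:
        T=np.array(im["tool_from_camera"]); Rt=cv2.Rodrigues(np.array(s["tcp_rot"],float))[0]
        W=(P@T[:3,:3].T+T[:3,3])@Rt.T+np.array(s["ee_pos"])
    W[z==0]=np.nan
    return im["frame"],W
E
python3 - <<'E'
from h import *
print(ctrl.sense())
f=[]
for n in("scene","side"):
    a,W=grab(n); np.save(f"pics/{n}.npy",W); f.append(a)
    cv2.imwrite(f"pics/{n}.png",cv2.resize(a[:,:,::-1],(800,600)))
E
```

```text
jog.py
pics
rig.py
{'time_s': 0.0, 'q': array([-1.36949162e+00,  4.94200826e-01,  1.34611134e+00, -1.57234879e-05,
        1.30249714e+00, -9.55231532e-02]), 'qd': array([ 8.25934446e-04,  3.72329066e-04,  1.38221423e-03, -2.06994764e-05,
       -1.81162863e-03, -1.33482837e-03]), 'effort': array([ 3.32477739e-04, -8.78820777e+01, -3.81858659e+01,  7.05606001e-02,
        5.28408133e-02, -3.68231747e-05]), 'ee_pos': array([ 0.18271492, -0.59730882,  0.213334  ]), 'tcp_rot': array([-3.10585489e+00, -4.64373269e-01,  1.24762105e-04]), 'contact_force': array([ 0.12147012, -0.06848171, -0.16929606]), 'moment': array([ 0.00669169, -0.04379996, -0.00526421]), 'gripper_force': 0.0, 'width': 1.0017196020016315}
```

View pics/scene.png

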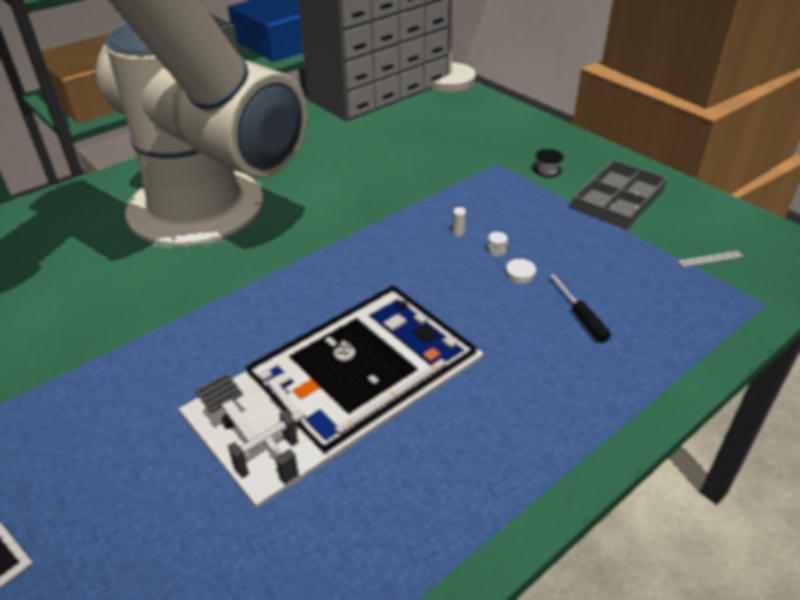

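View pics/side.png

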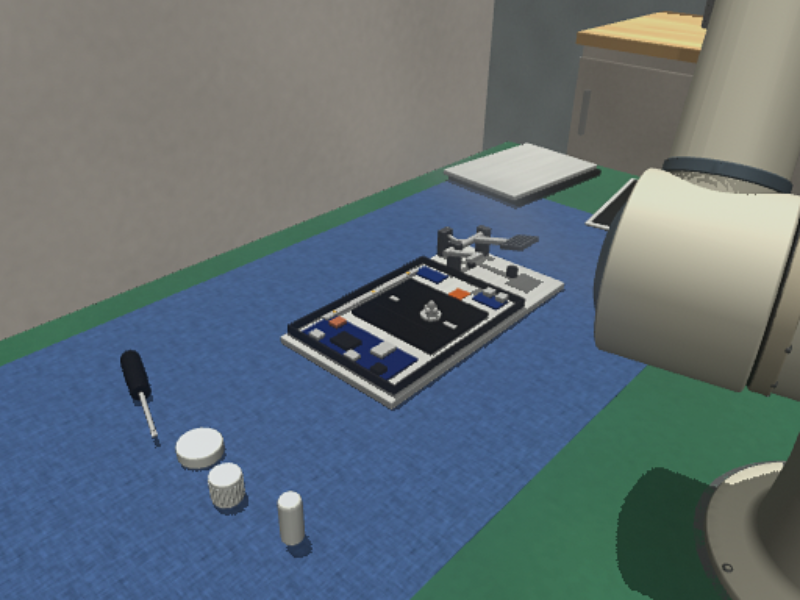

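Scene view: the pad is at (218,392), the stud at (343,350) and the snap cap at (497,243), between the tall cap (459,222) and the flat cap (521,270). Side view: the pad is at (518,242), the stud at (431,312) and the cap at (227,485).

```bash
python3 - <<'E'
from h import *
pts={"scene":dict(pad=(218,392),stud=(343,350),cap=(497,240),tall=(459,213),flat=(521,268)),"side":dict(pad=(518,242),stud=(431,312),cap=(227,473),tall=(290,500),flat=(200,440))}
for n,d in pts.items():
    W=np.load(f"pics/{n}.npy")
    for k,(u,v) in d.items():
        u=int(u*.64);v=int(v*.64); c=W[v,u]; print(n,k,c.round(4))
        Q=W.reshape(-1,3); r=np.hypot(*(Q[:,:2]-c[:2]).T)
        lo={"pad":(.06,.09,.04),"stud":(.03,.06,.025),"cap":(.029,.036,.03),"tall":(.048,.056,.02),"flat":(.013,.019,.04)}[k]
        m=(r<lo[2])&(Q[:,2]>lo[0])&(Q[:,2]<lo[1]); q=Q[m]
        if len(q)>3:
            (cx,cy),(w,h),a=cv2.minAreaRect(q[:,:2].astype(np.float32)); print("   n",len(q),"mean",q.mean(0).round(4),"rect",np.round([cx,cy,w,h,a],4),"zmax",q[:,2].max().round(4))
    Q=W.reshape(-1,3); m=(Q[:,2]>.008)&(Q[:,2]<.04)&(np.hypot(*(Q[:,:2]-W[int(d['stud'][1]*.64),int(d['stud'][0]*.64)][:2]).T)<.3)
    mm=m.reshape(W.shape[:2]).astype(np.uint8); nl,L,st,_=cv2.connectedComponentsWithStats(mm); i=1+st[1:,4].argmax()
    print("plate",cv2.minAreaRect(W[L==i][:,:2].astype(np.float32)))
E
```

```text
scene pad [ 0.5452 -0.2394  0.0761]
   n 503 mean [ 0.5521 -0.2392  0.0757] rect [ 5.5570e-01 -2.3840e-01  5.1600e-02  5.8600e-02  8.7929e+01] zmax 0.0848
scene stud [ 0.561  -0.0436  0.037 ]
   n 57 mean [ 0.5607 -0.0407  0.0401] rect [ 5.58500e-01 -4.19000e-02  2.20000e-02  1.86000e-02  4.40559e+01] zmax 0.0492
scene cap [0.5143 0.341  0.033 ]
   n 71 mean [0.5104 0.3465 0.0319] rect [5.10600e-01 3.47000e-01 3.14000e-02 3.21000e-02 4.48278e+01] zmax 0.0356
scene tall [0.424  0.3289 0.0503]
   n 28 mean [0.4233 0.3348 0.0516] rect [4.22500e-01 3.35700e-01 1.96000e-02 1.97000e-02 6.42704e+01] zmax 0.0557
scene flat [0.5844 0.329  0.016 ]
   n 165 mean [0.5865 0.3286 0.0161] rect [5.86100e-01 3.28900e-01 4.95000e-02 4.85000e-02 6.35203e+01] zmax 0.0189
plate ((0.5839581489562988, -0.07355284690856934), (0.21280023455619812, 0.4106711447238922), 0.19442912936210632)
side pad [ 0.5425 -0.2291  0.0799]
   n 187 mean [ 0.5451 -0.233   0.0756] rect [ 0.5535 -0.2364  0.0571  0.0537  3.0833] zmax 0.0825
side stud [ 0.5532 -0.0327  0.0354]
   n 56 mean [ 0.5543 -0.0354  0.0401] rect [ 5.5660e-01 -3.8200e-02  1.5600e-02  1.6000e-02  3.9595e+01] zmax 0.0496
side cap [0.5086 0.3447 0.0313]
   n 281 mean [0.5066 0.3486 0.0317] rect [5.06200e-01 3.48200e-01 3.31000e-02 3.36000e-02 8.90054e+01] zmax 0.0341
side tall [0.4179 0.337  0.0514]
   n 151 mean [0.4178 0.3371 0.0513] rect [4.18400e-01 3.36900e-01 2.11000e-02 2.14000e-02 2.50504e+01] zmax 0.0541
side flat [0.5838 0.3277 0.0174]
   n 492 mean [0.5809 0.3315 0.0157] rect [ 0.5817  0.3309  0.0503  0.05   48.1957] zmax 0.0188
plate ((0.5807563066482544, -0.07411174476146698), (0.2117556929588318, 0.41512584686279297), 0.06013467535376549)
```

Careful with the scale: shifts go in shares of 62.5 mm and turns go in shares of pi/2 rad. That gives: -0.04 m is -0.64, 0.149 rad / 1.5708 = 0.0949.

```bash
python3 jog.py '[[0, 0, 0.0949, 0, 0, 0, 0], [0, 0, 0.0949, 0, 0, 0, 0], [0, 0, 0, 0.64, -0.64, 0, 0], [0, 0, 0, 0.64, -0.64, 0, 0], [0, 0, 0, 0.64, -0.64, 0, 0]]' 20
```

```text
refused: ROWS must be a list of objects, one for each row. Nothing was moved.
```

Nothing moved. I misread the format; it is a list of objects, one for each row. Resending.

```bash
python3 jog.py '[{"turn_vec":[0, 0, 0.0949], "aperture":0}, {"turn_vec":[0, 0, 0.0949], "aperture":0}, {"pos":[0.64, -0.64, 0], "aperture":0}, {"pos":[0.64, -0.64, 0], "aperture":0}, {"pos":[0.64, -0.64, 0], "aperture":0}]' 20;  python3 jog.py '[{"pos":[0.64, -0.64, 0], "aperture":0}, {"pos":[0.64, -0.64, 0], "aperture":0}, {"pos":[0.64, -0.64, 0], "aperture":0}, {"pos":[0.64, -0.64, 0], "aperture":0}, {"pos":[0.64, -0.64, 0], "aperture":0}]'; python3 jog.py '[{"pos":[0.608, -0.608, 0], "aperture":0}, {"aperture":0}, {"aperture":0}]'
```

```text
time_s: 0.72
ee_pos: [0.3038, -0.4764, 0.2137]
tcp_rot: [-3.141, 0.003, 0.0]
contact_force: [0.8, -0.3, -0.1]
width: 0.485
gripper_force: 0.0
time_s: 1.35
ee_pos: [0.5042, -0.2765, 0.2138]
tcp_rot: [-3.141, 0.002, 0.0]
contact_force: [1.0, -0.6, -0.8]
width: 0.007
gripper_force: 0.0
time_s: 1.72
ee_pos: [0.5409, -0.2401, 0.2136]
tcp_rot: [-3.141, 0.001, 0.001]
contact_force: [-0.8, 0.1, 0.4]
width: 0.008
gripper_force: 0.0
```

Converted, 0.05 m is 0.8, 0.02 m is 0.32.

```bash
python3 jog.py '[{"pos":[0, 0, 0.8], "aperture":0}, {"pos":[0, 0, 0.8], "aperture":0}, {"pos":[0, 0, 0.32], "aperture":0}, {"pos":[0, 0, 0.16], "aperture":0}, {"pos":[0, 0, 0.16], "aperture":0}]';  python3 jog.py '[{"pos":[0, 0, 0.08], "aperture":0}, {"pos":[0, 0, 0.08], "aperture":0}, {"pos":[0, 0, 0.08], "aperture":0}, {"pos":[0, 0, 0.08], "aperture":0}, {"pos":[0, 0, 0.08], "aperture":0}]'; python3 jog.py '[{"pos":[0, 0, 0.064], "aperture":0}, {"pos":[0, 0, 0.064], "aperture":0}, {"pos":[0, 0, 0.032], "aperture":0}, {"aperture":0}]'
```

```text
time_s: 2.35
ee_pos: [0.5406, -0.2409, 0.0743]
tcp_rot: [3.141, -0.003, -0.001]
contact_force: [-5.0, -0.3, 7.2]
width: 0.007
gripper_force: 3.7
time_s: 2.98
ee_pos: [0.5415, -0.2403, 0.0488]
tcp_rot: [3.141, -0.002, 0.001]
contact_force: [0.6, 0.3, -0.9]
width: 0.01
gripper_force: 0.0
time_s: 3.48
ee_pos: [0.5413, -0.2401, 0.0391]
tcp_rot: [3.142, -0.002, 0.0]
contact_force: [-1.4, 0.7, 5.6]
width: 0.008
gripper_force: 2.3
```

Converted, 0.002 m is 0.032.

```bash
python3 jog.py '[{"pos":[0, 0, 0.032], "aperture":0}, {"aperture":0}, {"aperture":0}]'; python3 jog.py '[{"pos":[0, 0, -0.64], "aperture":0}, {"pos":[0, 0, -0.8], "aperture":0}, {"pos":[0, 0, -0.8], "aperture":0}, {"pos":[0, -0.8, 0], "aperture":0}, {"pos":[0, -0.8, 0], "aperture":1}]';  python3 jog.py '[{"pos":[0, -0.96, 0], "aperture":1}, {"aperture":1}, {"aperture":1}]'
python3 - <<'E'
from h import *
for n in("scene","side"):
    a,W=grab(n); Q=W.reshape(-1,3); m=(abs(Q[:,0]-.545)<.02)&(abs(Q[:,1]+.239)<.02)&(Q[:,2]>.02); print(n,m.sum(),np.percentile(Q[m,2],[10,50,90]))
a,W=grab("wrist"); np.save("pics/w1.npy",W); cv2.imwrite("pics/w1.png",a[:,:,::-1])
m=np.where((W[...,2]>.030)&(W[...,2]<.06)); print(len(m[0])); print(ctrl.sense()["ee_pos"])
E
```

```text
time_s: 3.85
ee_pos: [0.5415, -0.2401, 0.0383]
tcp_rot: [3.141, -0.002, 0.002]
contact_force: [-6.7, 3.7, 26.2]
width: 0.003
gripper_force: 13.5
time_s: 4.47
ee_pos: [0.5415, -0.1393, 0.1776]
tcp_rot: [3.141, -0.004, 0.002]
contact_force: [0.1, -1.0, -0.0]
width: 0.086
gripper_force: 0.0
time_s: 4.85
ee_pos: [0.5416, -0.0802, 0.177]
tcp_rot: [3.141, -0.001, 0.0]
contact_force: [0.2, -0.4, 0.2]
width: 0.414
gripper_force: 0.0
scene 233 [0.03293452 0.03717344 0.04037972]
side 141 [0.03179914 0.03553554 0.03950152]
6145
[ 0.54151448 -0.08118535  0.17688937]
```

View pics/w1.png

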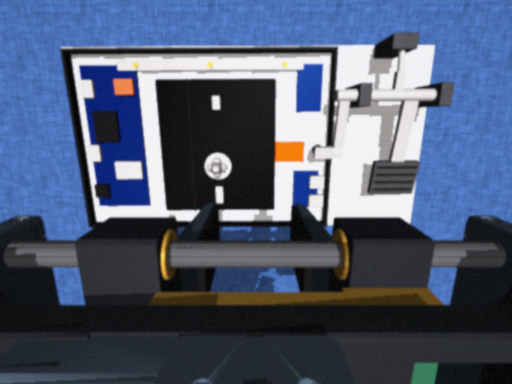

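The treadle is down on its stop, with the pad at about 36 mm. The wrist view shows the collar and stud at (217,166), so I'll measure the collar centre there and then look at the cap.

Converted, -0.06 m is -0.96, -0.05 m is -0.8.

```bash
python3 - <<'E'
from h import *
a=cv2.imread("pics/w1.png",0); W=np.load("pics/w1.npy"); b=np.zeros_like(a); b[148:184,198:236]=(a[148:184,198:236]>90)*255
n,L,st,c=cv2.connectedComponentsWithStats(b); i=1+st[1:,4].argmax(); print(st[i],c[i])
p=cv2.findContours((L==i).astype(np.uint8),0,1)[0][0]; e=cv2.fitEllipse(p); print(e)
q=W[L==i]; print(q[:,2].min(),q[:,2].max()); s=q[abs(q[:,2]-.028)<.003]; print(len(s),cv2.minEnclosingCircle(s[:,:2].astype(np.float32)),s.mean(0)); t=q[q[:,2]>.045]; print(len(t),t.mean(0) if len(t) else 0)
E
python3 jog.py '[{"pos":[0, -0.96, -0.16], "aperture":1}, {"pos":[0, -0.96, -0.16], "aperture":1}, {"pos":[0, -0.96, 0], "aperture":1}, {"pos":[-0.16, -0.96, 0], "aperture":1}, {"pos":[-0.32, -0.8, 0], "aperture":1}]'; python3 jog.py '[{"pos":[-0.32, -0.8, 0], "aperture":1}, {"pos":[-0.368, -0.8, 0], "aperture":1}, {"aperture":1}, {"aperture":1}]'
python3 - <<'E'
from h import *
a,W=grab("wrist"); np.save("pics/w2.npy",W); cv2.imwrite("pics/w2.png",a[:,:,::-1]); print(ctrl.sense()["ee_pos"])
Q=W.reshape(-1,3); m=(np.hypot(Q[:,0]-.508,Q[:,1]-.3475)<.03)&(abs(Q[:,2]-.032)<.003); print(m.sum(),Q[m].mean(0),cv2.minEnclosingCircle(Q[m][:,:2].astype(np.float32)))
E
```

```text
[204 152  28  28 622] [217.57877814 165.55948553]
((217.5735321044922, 165.5529327392578), (26.844894409179688, 27.67437744140625), 130.81080627441406)
nan nan
286 ((0.5582590103149414, -0.037925273180007935), 0.01513700932264328) [ 0.55965129 -0.03905257  0.02719012]
52 [ 0.55867581 -0.03825018  0.04662566]
time_s: 5.62
ee_pos: [0.5122, 0.2112, 0.1968]
tcp_rot: [-3.141, 0.004, -0.001]
contact_force: [1.4, 0.7, 0.9]
width: 0.998
gripper_force: 0.0
time_s: 6.12
ee_pos: [0.4694, 0.3093, 0.1968]
tcp_rot: [3.141, -0.003, 0.0]
contact_force: [-0.3, -1.0, -0.5]
width: 1.001
gripper_force: 0.0
[0.46961568 0.30891304 0.1968385 ]
630 [0.50926109 0.34896623 0.03114692] ((0.5091527104377747, 0.3491213917732239), 0.016825886443257332)
```

View pics/w2.png

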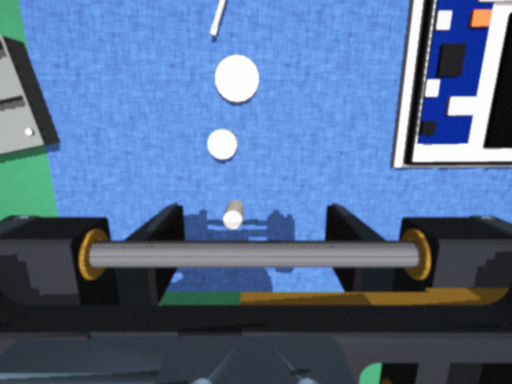

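The wrist view shows the tall cap at (233,214), the snap cap at (222,144, radius 16.8 mm, which matches) and the flat cap at (237,78). Closing along y is clear, so I'll go to the cap.

Converted, 0.05 m is 0.8, -0.04 m is -0.64.

```bash
python3 jog.py '[{"pos":[0.632, -0.64, 0], "aperture":1}, {"pos":[0, 0, 0.8], "aperture":1}, {"pos":[0, 0, 0.8], "aperture":1}, {"pos":[0, 0, 0.64], "aperture":1}, {"aperture":1}]'
python3 jog.py '[{"pos":[0, 0, 0.48], "aperture":1}, {"pos":[0, 0, 0.32], "aperture":1}, {"aperture":1}, {"aperture":1}]'; python3 -c "
from h import *
print(ctrl.sense()['ee_pos'])"
```

```text
time_s: 6.8
ee_pos: [0.5076, 0.3477, 0.0545]
tcp_rot: [3.139, -0.005, -0.007]
contact_force: [0.0, -0.1, 0.4]
width: 1.001
gripper_force: 0.0
time_s: 7.3
ee_pos: [0.5097, 0.3501, 0.0088]
tcp_rot: [-3.14, 0.003, -0.003]
contact_force: [0.1, 0.2, -0.6]
width: 0.997
gripper_force: 0.0
[0.50969836 0.35011682 0.00881622]
```

Converted, 0.002 m is 0.032, 0.001 m is 0.016.

```bash
python3 jog.py '[{"pos":[0, 0.016, 0.032], "aperture":0.5}, {"aperture":0.3}, {"aperture":0.3}, {"aperture":0.3}, {"aperture":0.3}]' 50; python3 jog.py '[{"aperture":0.3}, {"aperture":0.3}, {"aperture":0.3}, {"aperture":0.3}]';
```

```text
time_s: 7.92
ee_pos: [0.5084, 0.349, 0.0049]
tcp_rot: [3.142, -0.002, -0.0]
contact_force: [1.4, 0.9, -0.3]
width: 0.483
gripper_force: 0.0
time_s: 8.43
ee_pos: [0.5084, 0.3489, 0.0049]
tcp_rot: [3.142, -0.002, -0.0]
contact_force: [0.5, -0.4, 0.4]
width: 0.369
gripper_force: 50.0
```

Converted, 0.055 m is 0.88, -0.04 m is -0.64.

```bash
python3 jog.py '[{"pos":[0, 0, -0.32], "aperture":0.3}, {"pos":[0, 0, -0.64], "aperture":0.3}, {"pos":[0, 0, -0.64], "aperture":0.3}, {"pos":[0.112, 0.64, 0], "aperture":0.3}, {"pos":[0.112, 0.88, 0], "aperture":0.3}]'; python3 jog.py '[{"pos":[0.112, 0.88, 0], "aperture":0.3}, {"pos":[0.112, 0.88, 0], "aperture":0.3}, {"pos":[0.112, 0.88, 0], "aperture":0.3}, {"pos":[0.112, 0.88, 0], "aperture":0.3}, {"pos":[0.112, 0.832, 0], "aperture":0.3}]'; python3 jog.py '[{"pos":[0, 0.32, 0.32], "aperture":0.3}, {"aperture":0.3}, {"aperture":0.3}]'
python3 - <<'E'
from h import *
s=ctrl.sense(); p=s["ee_pos"]; print(p,s["tcp_rot"],s["width"])
for n in("scene","side"):
    a,W=grab(n); np.save(f"pics/{n}2.npy",W); cv2.imwrite(f"pics/{n}2.png",a[:,:,::-1])
a,b=cv2.imread("pics/scene2.png"),cv2.imread("pics/side2.png")
cv2.imwrite("pics/both.png",np.hstack([cv2.resize(a[150:270,150:270],(400,400),interpolation=2),cv2.resize(b[120:240,210:330],(400,400),interpolation=2)]))
E
```

```text
time_s: 9.05
ee_pos: [0.5227, 0.2538, 0.1055]
tcp_rot: [-3.141, -0.001, -0.003]
contact_force: [0.6, 0.0, -0.5]
width: 0.368
gripper_force: 50.0
time_s: 9.68
ee_pos: [0.5571, -0.02, 0.1051]
tcp_rot: [3.142, -0.002, 0.0]
contact_force: [1.3, 0.5, -0.3]
width: 0.368
gripper_force: 50.0
time_s: 10.05
ee_pos: [0.5569, -0.0375, 0.0852]
tcp_rot: [-3.141, 0.002, 0.0]
contact_force: [-0.2, 0.1, 0.5]
width: 0.367
gripper_force: 50.0
[ 0.55694277 -0.03745486  0.08520975] [-3.14141232e+00  1.51928468e-03  1.97626975e-04] 0.36660439155602553
```

View pics/both.png

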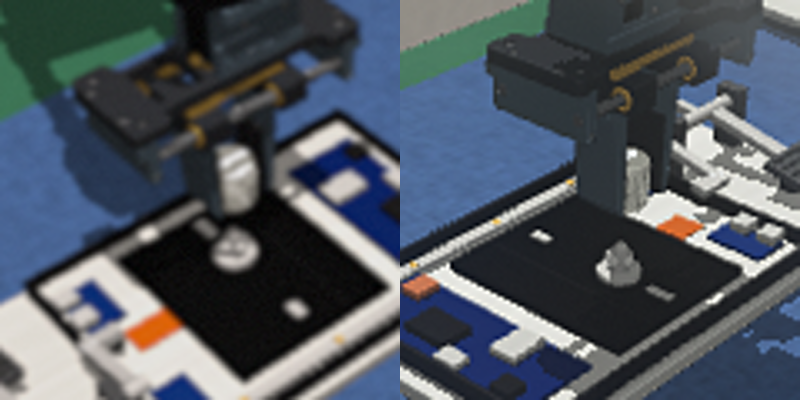

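The left crop (scene) shows the cap upright between the fingers at (237,180), with the stud and collar below it at (236,248). The right crop (side) agrees: cap (635,180), stud (620,262). Next I'll lower it onto the stud tip and watch the lateral force.

Converted, 0.02 m is 0.32, 0.0006 m is 0.0096.

```bash
python3 jog.py '[{"pos":[0.0096, 0.008, 0.32], "aperture":0.3}, {"pos":[0, 0, 0.16], "aperture":0.3}, {"aperture":0.3}, {"aperture":0.3}]'; python3 jog.py '[{"pos":[0, 0, 0.064], "aperture":0.3}, {"aperture":0.3}, {"aperture":0.3}]'; python3 jog.py '[{"pos":[0, 0, 0.064], "aperture":0.3}, {"aperture":0.3}, {"aperture":0.3}]'
```

```text
time_s: 10.65
ee_pos: [0.5579, -0.0385, 0.0554]
tcp_rot: [3.141, -0.001, 0.001]
contact_force: [0.7, -0.2, 1.3]
width: 0.369
gripper_force: 50.0
time_s: 11.02
ee_pos: [0.5576, -0.0386, 0.051]
tcp_rot: [-3.142, 0.002, -0.0]
contact_force: [0.1, 0.1, -0.5]
width: 0.37
gripper_force: 50.0
time_s: 11.4
ee_pos: [0.5575, -0.0386, 0.0469]
tcp_rot: [-3.142, 0.002, 0.0]
contact_force: [0.7, 0.4, -0.6]
width: 0.369
gripper_force: 50.0
```

Converted, 0.002 m is 0.032.

```bash
python3 jog.py '[{"pos":[0, 0, 0.032], "aperture":0.3}, {"aperture":0.3}, {"aperture":0.3}]' 60; for i in 1 2; do echo; done; python3 jog.py '[{"pos":[0, 0, 0.024], "aperture":0.3}, {"aperture":0.3}, {"aperture":0.3}]'; python3 jog.py '[{"pos":[0, 0, 0.024], "aperture":0.3}, {"aperture":0.3}, {"aperture":0.3}]'
```

```text
time_s: 11.78
ee_pos: [0.5576, -0.0386, 0.0449]
tcp_rot: [-3.142, 0.002, -0.0]
contact_force: [1.3, -0.3, -1.0]
width: 0.368
gripper_force: 60.0


time_s: 12.15
ee_pos: [0.5579, -0.0387, 0.0439]
tcp_rot: [3.141, -0.002, 0.001]
contact_force: [-0.5, -0.6, 9.4]
width: 0.365
gripper_force: 60.0
time_s: 12.52
ee_pos: [0.5587, -0.0388, 0.0433]
tcp_rot: [3.141, -0.002, 0.004]
contact_force: [-3.1, 1.1, 23.9]
width: 0.363
gripper_force: 60.0
```

Converted, 0.001 m is 0.016.

```bash
python3 jog.py '[{"pos":[0, 0, 0.016], "aperture":0.3}, {"aperture":0.3}, {"aperture":0.3}]'; python3 - <<'E'
from h import *
for n in("scene","side"):
    a,W=grab(n); cv2.imwrite(f"pics/{n}3.png",a[:,:,::-1])
a,b=cv2.imread("pics/scene3.png"),cv2.imread("pics/side3.png")
cv2.imwrite("pics/both3.png",np.hstack([cv2.resize(a[185:245,190:250],(400,400),interpolation=2),cv2.resize(b[150:210,245:305],(400,400),interpolation=2)]))
E
```

```text
time_s: 12.9
ee_pos: [0.5578, -0.0387, 0.0413]
tcp_rot: [3.141, -0.002, 0.001]
contact_force: [-2.1, -1.2, 5.4]
width: 0.364
gripper_force: 60.0
```

View pics/both3.png

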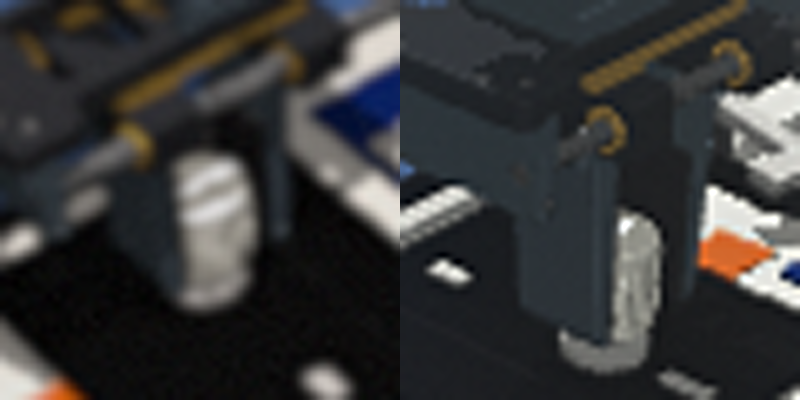

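Both crops show the cap upright over the stud, and the force dropped about 3 mm past first contact, so it clicked. I'll keep pressing towards the seat.

Converted, 0.002 m is 0.032.

```bash
for i in 1; do :; done; python3 jog.py '[{"pos":[0, 0, 0.032], "aperture":0.3}, {"pos":[0, 0, 0.032], "aperture":0.3}, {"aperture":0.3}, {"aperture":0.3}]'; python3 jog.py '[{"pos":[0, 0, 0.032], "aperture":0.3}, {"aperture":0.3}, {"aperture":0.3}]';  python3 jog.py '[{"pos":[0, 0, 0.024], "aperture":0.3}, {"aperture":0.3}, {"aperture":0.3}]'
```

```text
time_s: 13.5
ee_pos: [0.5572, -0.0386, 0.0362]
tcp_rot: [-3.141, 0.002, 0.002]
contact_force: [2.5, -1.4, -15.6]
width: 0.368
gripper_force: 60.0
time_s: 13.88
ee_pos: [0.5576, -0.0386, 0.035]
tcp_rot: [-3.142, 0.002, -0.0]
contact_force: [0.2, -1.1, -5.2]
width: 0.367
gripper_force: 60.0
time_s: 14.25
ee_pos: [0.5577, -0.0386, 0.0335]
tcp_rot: [3.142, -0.002, 0.0]
contact_force: [-0.3, -0.5, -1.2]
width: 0.367
gripper_force: 60.0
```

Tugged down past the catches, the cap is nearly home (seat expected at TCP 0.033).

Converted, 0.001 m is 0.016.

```bash
python3 jog.py '[{"pos":[0, 0, 0.016], "aperture":0.3}, {"aperture":0.3}, {"aperture":0.3}]'; python3 jog.py '[{"pos":[0, 0, 0.016], "aperture":0.3}, {"aperture":0.3}, {"aperture":0.3}]'
```

```text
time_s: 14.62
ee_pos: [0.5577, -0.0387, 0.0328]
tcp_rot: [3.142, -0.002, 0.001]
contact_force: [-2.2, -0.6, 8.4]
width: 0.367
gripper_force: 60.0
time_s: 15.0
ee_pos: [0.5578, -0.0387, 0.0327]
tcp_rot: [3.141, -0.002, 0.002]
contact_force: [-7.1, -0.9, 29.2]
width: 0.366
gripper_force: 60.0
```

```bash
python3 jog.py '[{"aperture":0.3}, {"aperture":0.3}, {"aperture":0.3}, {"aperture":0.3}]'; python3 - <<'E'
from h import *
a,W=grab("scene"); Q=W.reshape(-1,3); m=(abs(Q[:,0]-.545)<.02)&(abs(Q[:,1]+.239)<.02)&(Q[:,2]>.02); print(m.sum(),np.median(Q[m,2]))
m=(np.hypot(Q[:,0]-.51,Q[:,1]-.348)<.03)&(Q[:,2]>.01); print("old cap spot",m.sum())
print(ctrl.sense()["contact_force"]); print(ctrl.sign_off())
E
```

```text
time_s: 15.5
ee_pos: [0.5578, -0.0386, 0.0327]
tcp_rot: [3.141, -0.002, 0.002]
contact_force: [-6.6, -1.1, 28.0]
width: 0.363
gripper_force: 60.0
237 0.03713410268312348
old cap spot 0
[-6.35183163 -0.78531032 27.6416752 ]
the job is handed in; nothing more can be done
None
```

The treadle is down on its stop, the snap cap clicked and is home on its seat, and I handed the job in at about 15.5 s with the gripper still pressing it at about 28 N; no verdict was shown.

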